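# Hook the pushed-in drawer out from under the bench riser

## Task

The shallow drawer under the plywood riser has been pushed in too deep to reach. Take the orange-handled hook, feel under the riser's top for the pull eye on the drawer's front, catch it and gently draw the drawer out until its front is flush with the edge of the riser's top; then lay the hook flat on the open bench, well clear of the riser and its drawer. Pull with the hook only: keep the gripper off the riser and the drawer, never push or pull with more than about 15 N, and leave the other things where they are.

Things in the scene. Friction and masses are not known exactly. Their poses are not given: they have to be found in the camera images.
- hook_grip (a point): centre of the orange handle of the hook tool (0.15 kg, lying flat): handle 100 (x) x 24 (y) x 30 mm high. +x runs along the rod to the tip, +y to its left, z up. The 8 mm steel rod runs on the handle's centre line to 165 mm ahead of this point; there a 7 mm thick tip is bent sideways to the left (+y), slightly backward.
- hook_tip (a point): centre of the rounded end of the hook's bent tip: 161 mm ahead of hook_grip and 14 mm to the left (+y), same height. The tip's round end reaches another 3.5 mm; the bent part stands 13.5 mm clear of the rod's left side. Same axes as hook_grip.
- riser: fixed plywood stand, 210 mm deep (x), 250 mm wide (y), 74 mm high. Origin: on the bench under the middle of the front edge of its top; +x away from the robot into the recess, +y left, z up. Top 14 mm thick, underside 60 mm above the bench; side walls' inner faces at y = +-111 mm; front open. The drawer's front fills the recess's width and height, so only its pull eye can be hooked.
- drawer (a joint): how far the drawer is drawn out towards the robot (-x of the riser), m: 0 = fully in, its front 85 mm behind the edge of the riser's top; 0.085 = front flush with that edge, at its hard stop. Starts nearly in. It drags with about 5 N plus 25 N per m/s and stays where it is left.
- hook: the hook tool; origin on its underside 15 mm below hook_grip, same axes. To catch the eye: pass the tip under the top on the right of the eye, move left until the rod's side touches the ring (tip then through the hole), pull towards the robot. The eye is bolted tight up to 55 mm left or right of drawer_front: not reported, found by feel.
- router_bit_block: bystander: hardwood block with three router bits, 38 x 90 x 78 mm, stands on the riser's top towards the back; origin at its underside
- spray_can: bystander: grey can with a red cap, 66 mm across, 188 mm high, stands on the bench at the left; origin at its underside
- tape_measure: bystander: yellow tape measure, 42 x 97 x 66 mm, on the bench at the left; origin at its underside
- sanding_block: bystander: sanding block, wooden top and orange sides, 65 x 112 x 34 mm, on the bench at the right; origin at its underside
- drawer_front (a point): middle of the drawer's flat front, 34 mm above the bench; axes as riser's. On this front stands a steel pull eye, hidden: an upright ring of 8 mm bar, 38 mm outside, 22 mm inside, centre 30 mm towards the robot (-x) of the front and 34 mm above the bench; its hole runs left to right (y).

How it is judged (in metres and radians):
On the way, in this order (a step that is already met when the one before it is completed fails the run):
1. the hook's tip is reached under the riser's top (x of hook_tip in the frame of riser above 0.02 m and z of hook_tip in the frame of riser below 0.06 m and y of hook_tip in the frame of riser between -0.111 and 0.111 m), for 0.1 s.
2. the drawer is drawn out to within 8 mm of flush (value of joint drawer above 0.077 m), for 0.2 s.
At the end, for the whole second after the job is handed in: The drawer is within 8 mm of flush with the edge of the riser's top (joint above 0.077), and the hook lies still and flat on the bench (handle centre below 20 mm, tip below 25 mm), not touching the riser, its tip over 60 mm in front of the riser's edge or 15 mm to its side (value of joint drawer above 0.077 m and height (world z) of hook_grip below 0.02 m and height (world z) of hook_tip below 0.025 m and contact force between hook and riser below 0.1 N and (x of hook_tip in the frame of riser below -0.06 m or y of hook_tip in the frame of riser below -0.14 m or y of hook_tip in the frame of riser above 0.14 m) and linear speed of hook below 0.02 m/s).
It fails at once if the hook is forced against the drawer, its eye or the riser (over 18 N) (contact force between hook and riser above 18 N).
It fails at once if the gripper or arm touches the riser or drawer (over 2 N) (contact force between any of the fingers, the arm and riser above 2 N).
It fails at once if a bystander is moved by more than 20 mm (distance of any of router_bit_block, spray_can, tape_measure, sanding_block from where it was at the start of the episode above 0.02 m).
It also fails if it takes over 58 s, if anything falls off the work surface, if the arm or the gripper's body presses on something with over 40 N, if the wrist force passes 120 N, or if a joint passes its speed limit or range.

## Robot

A 6-joint arm with a two-finger parallel gripper is mounted at the origin on a cart in front of the work surface, level with it; the furniture and walls round the work are solid. World frame = base frame: x ahead of the robot, y to its left, z up, the work surface at z = 0. Lengths are in m, angles in degrees, forces in N, time in s.
With the tool pointing down it reaches from about 0.4 to 0.825 m from the base axis. Payload 7 kg.
Tool frame: the origin (TCP) lies on the centre line of the jaws, within the pads' length; the fingertips stand r.tip_reach ahead of it and the grasp point (between the pads) is the TCP (r.tip_reach is the distance from the TCP to the fingertips, in m); z points along the fingers, y is the line along which they close (so a half turn about z gives the same grasp; the last joint's range is limited). The gripper opens to 88 mm and grips with 3 to 60 N. Pads are 19 mm wide; open, the fingers measure 130 mm over their backs; the gripper's body (78 mm by 193 mm) begins 47 mm behind the grasp point.
Start: joints at [85.663, 20.546, 0.682, 0, -70.136, -16.507], TCP at [0.24, 0.631, 0.246] pointing down, gripper open.
Joint ranges: [-176.03, 176.03], [-82.01, 121.73], [-58.28, 71.71], [-173.87, 95.51], [-174.79, -0.11], [-173.66, 173.66]. Speed limits (degrees/s): [136.94, 136.94, 172.46, 180, 180, 180].

## Interface

Orientations are given as [roll, pitch, yaw] about the fixed x, y, z axes, in that order (R = Rz(yaw) Ry(pitch) Rx(roll)).
In Python, from plant import sensors, cams, r gives the robot as it stands.
- The arm moves only by the tool drive_tool, never from a script. Its argument "rows" is a list of rows, each an object of numbers: "fingers": the gripper's target within -1 to 1 (fully open at 1, half-way at 0, shut at -1); "x", "y", "z": the shift along the tool's x, y, z in m; "spin": the turn about the tool's z in rad. A call has 1 to 10 rows; each row is the pose to reach, as a shift and turn from the pose commanded when the call began, along the tool's axes at that moment; what a row does not reach only later rows make up. A row lasts 1/8 s, in which the tool goes at most 62.5 mm and 10.7 degrees, less where a joint would pass 70% of its speed; a pose out of reach is approached as far as the arm can. A call with a gripper value outside its range is refused whole. The fingers move at their own pace and stop on an object; "newtons" is the grip in N (left out, the last holds). Time passes only in rows, so rows that repeat a pose let the fingers close. It gives the time, the measured TCP pose, the force, the opening and the grip force at its end, in the units of the state.
- sensors.get_state(): the state, without advancing time (a new reading comes with each control period).
- cams.capture(name): name is "side" or "top"; returns a dict with "pixels" (420x560x3 uint8, red, green, blue), "intrinsics" (3x3 intrinsics, pixels), "eye" and "orientation" of the camera in the world. Camera axes: x right, y up, looking along -z (the intrinsics and any distortion apply to the point x, -y, -z); pixel columns grow to the right and rows downward; lengths in m; the calibration is good to about 2 mm. A picture is of the moment at which its call begins. There is no depth.
- r.close_job(): hands the job in; it is judged then, once.
The state is a dict: "time_s": time; "joints": joint angles; "qd": joint speeds; "joint_torque": joint torques, N m; "tcp_pos": TCP position; "eef_rot": TCP orientation; "contact_force": force on the tool from outside, world axes, zero at the start; "moment": the same for the moment, N m; "gripper_width": finger opening in m; "gripper_force": force on a finger pad.
Only numpy, scipy, OpenCV 4.12 (cv2) and the standard library are available. Lean on these libraries where they do the work, as an engineer would, in place of code of your own. Each camera call takes 0.05 s, during which the arm holds its last target. There are 200 camera calls.

## Working session

There is one attempt and no reset: what is moved stays moved. The work goes in short steps, Python scripts to look and compute and a tool call to move; the robot and the scene stay as the last step left them, time stands still between calls to the robot, and variables do not carry over. Pictures are saved under pics/ and viewed, at most 10 in all, crops included, and the job is handed in when it is done.

Besides the shell and the picture viewer there is one more tool, called after "Request:" as name(argument=value, ...) on one line, values as JSON. drive_tool: Moves the arm, as the interface text tells. Its arguments: {"type":"object","properties":{"rows":{"type":"array"},"newtons":{"type":"number"}},"required":["rows"]}

```bash
mkdir -p pics; cat > h.py <<'E'
import numpy as np, cv2
from plant import sensors, cams, r
def cap(n,f):
    d=cams.capture(n); cv2.imwrite('pics/'+f,cv2.cvtColor(d['pixels'],cv2.COLOR_RGB2BGR)); return d
def Rm(d):
    o=np.array(d['orientation'],float)
    if o.shape==(3,3): return o
    from scipy.spatial.transform import Rotation as R
    return R.from_euler('xyz',o,degrees=True).as_matrix()
def px2w(d,u,v,z):
    K=np.array(d['intrinsics']);q=np.linalg.solve(K,[u,v,1]);w=Rm(d)@[q[0],-q[1],-q[2]]
    e=np.array(d['eye']);return e+w*(z-e[2])/w[2]
def w2px(d,p):
    c=Rm(d).T@(np.array(p)-d['eye']);q=np.array(d['intrinsics'])@[c[0],-c[1],-c[2]];return q[:2]/q[2]
E
python3 - <<'E'
from h import *
for n in('top','side'):
    d=cap(n,n+'1.png');print(n,d['intrinsics'],d['eye'],d['orientation'],[k for k in d])
print(sensors.get_state(),r.tip_reach)
E
```

```text
top [[469.79632794   0.         275.72519899]
 [  0.         469.79632794 213.15814639]
 [  0.           0.           1.        ]] [ 0.28856248 -0.04827155  1.79070338] [  8.74153642   0.9487873  -91.48824502] ['pixels', 'intrinsics', 'eye', 'orientation']
side [[390.30459148   0.         276.62238506]
 [  0.         390.30459148 215.95541912]
 [  0.           0.           1.        ]] [ 0.63960337 -0.91384524  0.88626236] [47.81990364 -0.96257253  4.48578352] ['pixels', 'intrinsics', 'eye', 'orientation']
{'time_s': 0.1, 'joints': array([ 8.56630820e+01,  2.05867497e+01,  6.37094350e-01, -1.76205825e-02,
       -7.01340652e+01, -1.65072090e+01]), 'qd': array([ 0.01160448, -0.03915851,  0.02796255,  0.12121026,  0.00897735,
       -0.01752678]), 'joint_torque': array([-1.23844944e-03, -5.84160376e+01,  2.93753135e+01,  7.01555684e+00,
        1.01704712e-02, -4.09636459e-05]), 'tcp_pos': array([0.24005706, 0.63042534, 0.24470862]), 'eef_rot': array([ 1.79915023e+02, -7.90771011e-03, -2.08501212e+01]), 'contact_force': array([ 0.69276895,  0.64721266, -0.86173987]), 'moment': array([-0.03710347,  0.04954169, -0.01464754]), 'gripper_force': 0.0, 'gripper_width': 0.08757079134541118} 0.019
```

View pics/top1.png

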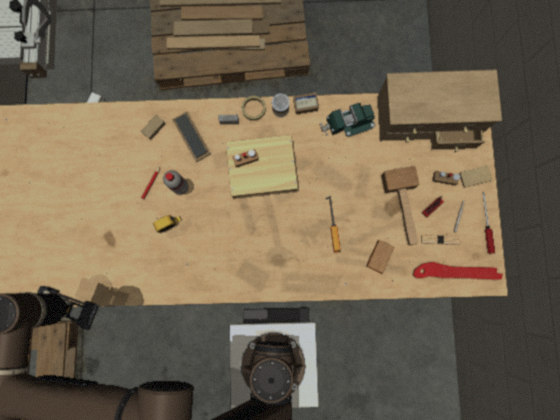

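View pics/side1.png

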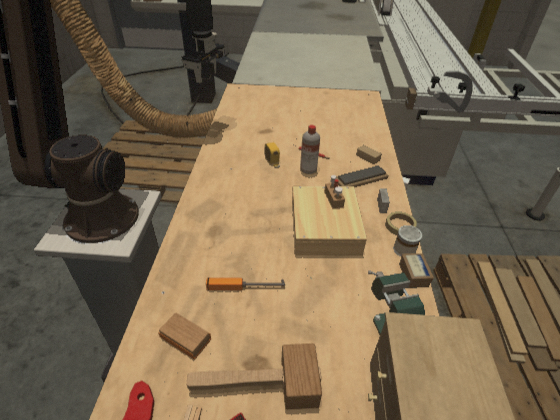

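The top view shows the riser at about (228–297, 137–196). The hook handle is at (336,239) with its tip at about (330,197), the sanding block is at (380,257), and the can and tape measure are on the left. The side view agrees. Next I'll zoom in and segment.

```bash
python3 - <<'E'
from h import *
d=cams.capture('top');im=d['pixels'][:,:,::-1].copy()
a=cv2.resize(im[125:265,215:355],(800,800),interpolation=cv2.INTER_CUBIC)[:, :]
a=cv2.resize(im[130:265,215:395],(800,600),interpolation=cv2.INTER_CUBIC)
cv2.imwrite('pics/crop.png',a)
hsv=cv2.cvtColor(im,cv2.COLOR_BGR2HSV)
m=cv2.inRange(hsv,(5,180,120),(18,255,255));n,l,s,c=cv2.connectedComponentsWithStats(m)
for i in range(1,n):
    if s[i,4]>40:
        ys,xs=np.where(l==i);R=cv2.minAreaRect(np.c_[xs,ys].astype(np.float32));print(s[i],c[i],R,px2w(d,*c[i],.03))
        for p in cv2.boxPoints(R): print(px2w(d,*p,.03))
for p in [(228,140),(292,137),(297,190),(231,196)]: print('riser',px2w(d,*p,.074))
print(px2w(d,330,197,.015))
E
```

```text
riser [0.83917756 0.14706245 0.074     ]
riser [ 0.84337784 -0.09595468  0.074     ]
riser [ 0.63815671 -0.10815781  0.074     ]
riser [0.62259923 0.13814582 0.074     ]
[ 0.61908469 -0.23582212  0.015     ]
```

View pics/crop.png

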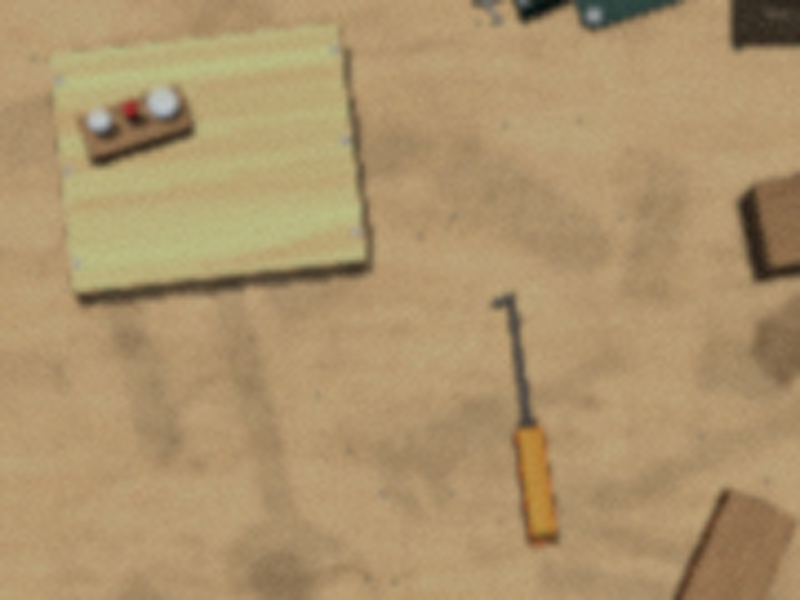

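The crop shows the riser's top corners at about (77,290), (366,262), (338,28) and (54,57). The handle corners are at (516,429), (543,426), (556,538) and (529,541), and the tip is at (496,302). There's a bend at (512,296).

```bash
python3 - <<'E'
from h import *
d=cams.capture('top');s=cams.capture('side')
f=lambda x,y,z:px2w(d,215+(x+.5)/4.4444-.5,130+(y+.5)/4.4444-.5,z)
C=[f(x,y,.074) for x,y in [(77,289),(366,262),(338,28),(54,57)]]
L=lambda a,b:np.linalg.norm(a-b)
print(np.round(C,4)); print('w',L(C[0],C[1]),L(C[2],C[3]),'d',L(C[0],C[3]),L(C[1],C[2]))
ang=lambda v:np.degrees(np.arctan2(v[1],v[0]))
print('yaw',ang(C[2]-C[1]),ang(C[3]-C[0]),ang(C[0]-C[1])-90,ang(C[3]-C[2])-90)
H=[f(x,y,.03) for x,y in [(516,429),(543,426),(556,538),(529,541)]]
print(np.round(H,4),np.mean(H,0),L(H[0],H[1]),L(H[1],H[2]),'yaw',ang(H[0]+H[1]-H[2]-H[3]))
g=np.mean(H,0);t=f(512,296,.015);print('bend',t,L(g[:2],t[:2]),ang(t-g),'tip',f(496,302,.015))
# side check: handle by colour
hs=cv2.cvtColor(s['pixels'],cv2.COLOR_RGB2HSV);m=cv2.inRange(hs,(5,150,120),(20,255,255));m[:250]=0
n,l,st,c=cv2.connectedComponentsWithStats(m)
i=1+np.argmax(st[1:,4]);print('side',st[i],c[i],px2w(s,*c[i],.022), 'pred',w2px(s,[*g[:2],.022]))
print('riser front in side',[w2px(s,p) for p in C])
E
```

```text
[[ 0.6277  0.1346  0.074 ]
 [ 0.6436 -0.1082  0.074 ]
 [ 0.8478 -0.091   0.074 ]
 [ 0.8297  0.1519  0.074 ]]
w 0.24331229712752395 0.24355809457318411 d 0.20281776913091568 0.2049193575931213
yaw 4.807995860118196 4.885737944986292 3.7594924717090095 4.25503220684449
[[ 0.5046 -0.2321  0.03  ]
 [ 0.5065 -0.255   0.03  ]
 [ 0.4114 -0.2616  0.03  ]
 [ 0.4095 -0.2388  0.03  ]] [ 0.45799795 -0.24687568  0.03      ] 0.02303853512696091 0.09537052918923165 yaw 4.007957557765562
bend [ 0.62217492 -0.23524201  0.015     ] 0.16458863168679377 4.053234379254845 tip [ 0.6173105  -0.22122914  0.015     ]
side [209 278  34   7 233] [225.14592275 280.99570815] [ 0.4581331  -0.24378948  0.022     ] pred [224.90197913 281.8734881 ]
riser front in side [array([293.29318387, 186.49105414]), array([294.87292675, 237.7014587 ]), array([364.71264078, 238.2475254 ]), array([352.99894196, 187.02908118])]
```

Measured:

| Item | Position | Yaw |
|---|---|---|
| Riser front centre | about (0.632, 0.014) | about 4.4° |
| Hook grip | about (0.458, -0.247) | about 4° |

Sizes match the given ones and the side camera agrees within 3 mm. I'll move now.

Request:
drive_tool(rows=[{"fingers":1,"x":0.396,"y":0.31,"z":0,"spin":-0.437},{"x":0.396,"y":0.31,"z":0,"spin":-0.437},{"x":0.396,"y":0.31,"z":0,"spin":-0.437},{"x":0.396,"y":0.31,"z":0,"spin":-0.437},{"x":0.396,"y":0.31,"z":0,"spin":-0.437},{"x":0.396,"y":0.31,"z":0,"spin":-0.437},{"x":0.396,"y":0.31,"z":0,"spin":-0.437},{"x":0.396,"y":0.31,"z":0,"spin":-0.437},{"x":0.396,"y":0.31,"z":0,"spin":-0.437},{"x":0.396,"y":0.31,"z":0,"spin":-0.437}], newtons=30)

```text
invalid input
```

Request:
drive_tool(rows=[{"fingers":1,"x":0.396,"y":0.31,"z":0,"spin":-0.437},{"fingers":1,"x":0.396,"y":0.31,"z":0,"spin":-0.437},{"fingers":1,"x":0.396,"y":0.31,"z":0,"spin":-0.437},{"fingers":1,"x":0.396,"y":0.31,"z":0,"spin":-0.437},{"fingers":1,"x":0.396,"y":0.31,"z":0,"spin":-0.437},{"fingers":1,"x":0.396,"y":0.31,"z":0,"spin":-0.437},{"fingers":1,"x":0.396,"y":0.31,"z":0,"spin":-0.437},{"fingers":1,"x":0.396,"y":0.31,"z":0,"spin":-0.437},{"fingers":1,"x":0.396,"y":0.31,"z":0,"spin":-0.437},{"fingers":1,"x":0.396,"y":0.31,"z":0,"spin":-0.437}], newtons=30)

```text
time_s: 1.5
tcp_pos: [0.5001, 0.1998, 0.2455]
eef_rot: [-180.0, 0.0, 4.1]
contact_force: [-0.7, 0.9, 0.4]
gripper_width: 0.088
gripper_force: 0.0
```

Request:
drive_tool(rows=[{"fingers":1,"x":-0.075,"y":0.443,"z":0.125,"spin":0},{"fingers":1,"x":-0.075,"y":0.443,"z":0.125,"spin":0},{"fingers":1,"x":-0.075,"y":0.443,"z":0.125,"spin":0},{"fingers":1,"x":-0.075,"y":0.443,"z":0.125,"spin":0},{"fingers":1,"x":-0.075,"y":0.443,"z":0.125,"spin":0},{"fingers":1,"x":-0.075,"y":0.443,"z":0.125,"spin":0},{"fingers":1,"x":-0.075,"y":0.443,"z":0.125,"spin":0},{"fingers":1,"x":-0.075,"y":0.443,"z":0.125,"spin":0},{"fingers":1,"x":-0.075,"y":0.443,"z":0.125,"spin":0}])

```text
time_s: 2.62
tcp_pos: [0.4574, -0.2474, 0.1196]
eef_rot: [-180.0, 0.1, 4.1]
contact_force: [-0.6, 0.2, 0.1]
gripper_width: 0.0877
gripper_force: 0.0
```

```bash
python3 - <<'E'
from h import *
s=cams.capture('side');t=cams.capture('top')
a=cv2.cvtColor(np.vstack([cv2.resize(s['pixels'][180:330,150:350],(800,600),interpolation=cv2.INTER_CUBIC)]),cv2.COLOR_RGB2BGR)
cv2.imwrite('pics/c2.png',a);st=sensors.get_state();print(st['tcp_pos'],st['eef_rot'],st['joints'])
E
```

```text
[ 0.45803645 -0.24621209  0.12051461] [-1.79995499e+02  8.18699264e-03  4.24394790e+00] [-6.61813849e+00  1.29443821e+01 -2.82849357e+01 -3.82513231e-03
 -4.87795707e+01  1.00864607e+02]
```

View pics/c2.png

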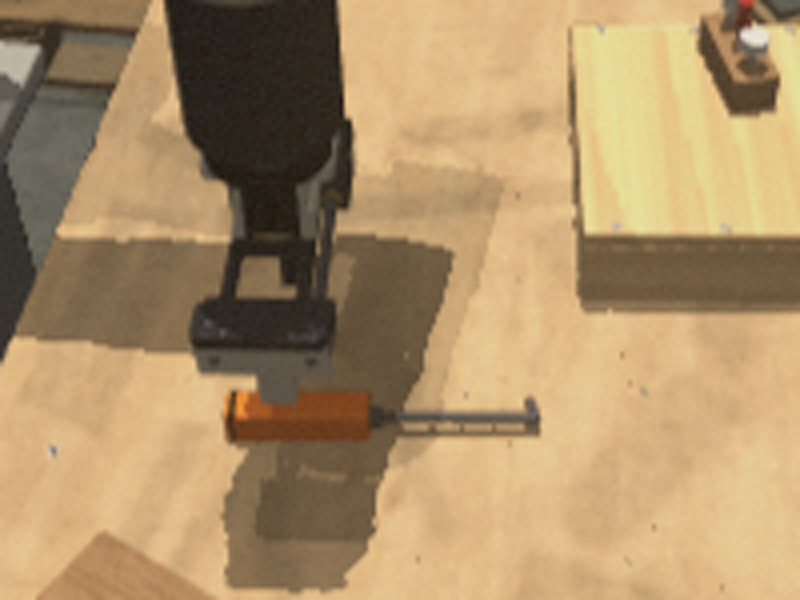

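The crop shows the gripper above the middle of the handle and aligned with it. Now I'll descend and grip.

Request:
drive_tool(rows=[{"fingers":1,"x":0,"y":0,"z":0.05,"spin":0},{"fingers":1,"x":0,"y":0,"z":0.08,"spin":0},{"fingers":1,"x":0,"y":0,"z":0.098,"spin":0},{"fingers":1,"x":0,"y":0,"z":0.098,"spin":0},{"fingers":-1,"x":0,"y":0,"z":0.098,"spin":0},{"fingers":-1,"x":0,"y":0,"z":0.098,"spin":0},{"fingers":-1,"x":0,"y":0,"z":0.098,"spin":0},{"fingers":-1,"x":0,"y":0,"z":0.098,"spin":0},{"fingers":-1,"x":0,"y":0,"z":0.098,"spin":0},{"fingers":-1,"x":0,"y":0,"z":0.098,"spin":0}], newtons=50)

```text
time_s: 3.98
tcp_pos: [0.4575, -0.2472, 0.0226]
eef_rot: [180.0, 0.0, 4.2]
contact_force: [0.2, 0.0, 0.3]
gripper_width: 0.033
gripper_force: 0.0
```

Request:
drive_tool(rows=[{"fingers":-1,"x":0,"y":0,"z":0,"spin":0},{"fingers":-1,"x":0,"y":0,"z":0,"spin":0},{"fingers":-1,"x":0,"y":0,"z":0,"spin":0},{"fingers":-1,"x":0,"y":0,"z":0,"spin":0},{"fingers":-1,"x":0,"y":0,"z":0,"spin":0}])

```text
time_s: 4.6
tcp_pos: [0.4575, -0.2471, 0.0225]
eef_rot: [-180.0, 0.0, 4.2]
contact_force: [0.8, -0.4, -0.7]
gripper_width: 0.0236
gripper_force: 50.0
```

Request:
drive_tool(rows=[{"fingers":-1,"x":0,"y":0,"z":-0.01,"spin":0},{"fingers":-1,"x":-0.015,"y":0,"z":-0.019,"spin":0},{"fingers":-1,"x":-0.015,"y":-0.04,"z":-0.019,"spin":0},{"fingers":-1,"x":-0.015,"y":-0.08,"z":-0.019,"spin":0},{"fingers":-1,"x":-0.01,"y":-0.12,"z":-0.019,"spin":0},{"fingers":-1,"x":-0.007,"y":-0.1565,"z":-0.019,"spin":0},{"fingers":-1,"x":-0.007,"y":-0.1565,"z":-0.019,"spin":0},{"fingers":-1,"x":-0.007,"y":-0.1565,"z":-0.019,"spin":0}])

```text
time_s: 5.6
tcp_pos: [0.4387, -0.0917, 0.042]
eef_rot: [-180.0, -0.0, 4.2]
contact_force: [0.1, 0.1, -1.8]
gripper_width: 0.0234
gripper_force: 50.0
```

```bash
python3 - <<'E'
from h import *
s=cams.capture('side');t=cams.capture('top')
f=lambda d,a,b,c,e:cv2.resize(d['pixels'][a:b,c:e],(800,600),interpolation=cv2.INTER_CUBIC)
im=np.vstack([f(s,190,310,180,340)[:],f(t,140,275,215,395)])
im=np.hstack([cv2.resize(im[:600],(400,300)),cv2.resize(im[600:],(400,300))])
cv2.imwrite('pics/c3.png',cv2.cvtColor(im,cv2.COLOR_RGB2BGR))
st=sensors.get_state();print(st['tcp_pos'],st['eef_rot'],st['contact_force'])
# predicted tip in images
y=np.radians(4.2);p=st['tcp_pos'];tip=[p[0]+.161*np.cos(y)-.014*np.sin(y),p[1]+.161*np.sin(y)+.014*np.cos(y),p[2]-.0075]
a=w2px(s,tip);b=w2px(t,tip);print(tip,(a-[180,190])*2.5,(b-[215,140])*400/180+[400,0])
E
```

```text
[ 0.43878841 -0.09222788  0.04176249] [-1.79997062e+02 -4.82430922e-03  4.14075742e+00] [-0.39428569 -0.65467772 -2.47090871]
[np.float64(0.5983307080327349), np.float64(-0.06647413091598299), np.float64(0.03426249426510129)] [250.34218422 115.42403076] [557.9204944  139.35057372]
```

View pics/c3.png

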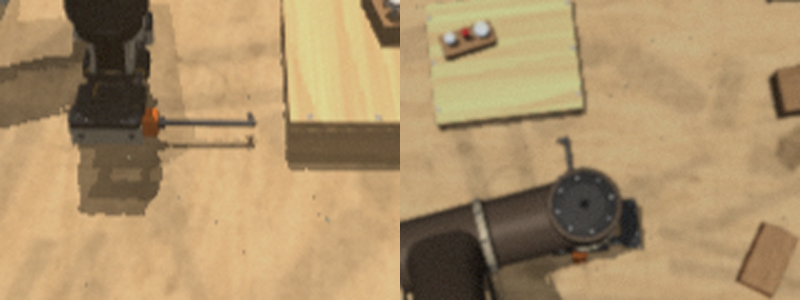

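The hook is held level at z ≈ 34 mm and its tip is where I predicted, in front of the riser's right part. Inserting now.

Request:
drive_tool(rows=[{"fingers":-1,"x":0.015,"y":0,"z":0,"spin":0},{"fingers":-1,"x":0.03,"y":0,"z":0,"spin":0},{"fingers":-1,"x":0.045,"y":0,"z":0,"spin":0},{"fingers":-1,"x":0.06,"y":0,"z":0,"spin":0},{"fingers":-1,"x":0.068,"y":0,"z":0,"spin":0},{"fingers":-1,"x":0.075,"y":0,"z":0,"spin":0},{"fingers":-1,"x":0.08,"y":0,"z":0,"spin":0},{"fingers":-1,"x":0.085,"y":0,"z":0,"spin":0},{"fingers":-1,"x":0.09,"y":0,"z":0,"spin":0},{"fingers":-1,"x":0.09,"y":0,"z":0,"spin":0}])

```text
time_s: 6.95
tcp_pos: [0.5293, -0.0849, 0.0416]
eef_rot: [180.0, -0.0, 4.2]
contact_force: [0.5, 0.1, -1.9]
gripper_width: 0.0236
gripper_force: 50.0
```

Request:
drive_tool(rows=[{"fingers":-1,"x":0,"y":-0.004,"z":0,"spin":0},{"fingers":-1,"x":0,"y":-0.008,"z":0,"spin":0},{"fingers":-1,"x":0,"y":-0.012,"z":0,"spin":0},{"fingers":-1,"x":0,"y":-0.012,"z":0,"spin":0}])

```text
time_s: 7.45
tcp_pos: [0.528, -0.0726, 0.0416]
eef_rot: [-180.0, -0.0, 4.2]
contact_force: [1.3, -0.3, -2.2]
gripper_width: 0.0237
gripper_force: 50.0
```

```bash
cat > m.py <<'E'
from plant import sensors
s=sensors.get_state();print(s['time_s'],s['tcp_pos'].round(4),s['contact_force'].round(2),s['moment'].round(3),s['eef_rot'].round(2))
E
python3 m.py
```

```text
7.45 [ 0.528  -0.0726  0.0416] [ 1.3  -0.3  -2.18] [-0.05   0.028  0.038] [-1.80e+02 -1.00e-02  4.23e+00]
```

Request:
drive_tool(rows=[{"fingers":-1,"x":0,"y":-0.003,"z":0,"spin":0},{"fingers":-1,"x":0,"y":-0.006,"z":0,"spin":0},{"fingers":-1,"x":0,"y":-0.008,"z":0,"spin":0}])

```text
time_s: 7.82
tcp_pos: [0.5274, -0.0648, 0.0416]
eef_rot: [-180.0, -0.0, 4.2]
contact_force: [0.5, 0.6, -0.7]
gripper_width: 0.0241
gripper_force: 50.0
```

```bash
python3 m.py
```

```text
7.825 [ 0.5274 -0.0648  0.0416] [ 0.55  0.59 -0.74] [-0.074  0.055 -0.019] [-180.    -0.     4.2]
```

Request:
drive_tool(rows=[{"fingers":-1,"x":0,"y":-0.003,"z":0,"spin":0},{"fingers":-1,"x":0,"y":-0.006,"z":0,"spin":0},{"fingers":-1,"x":0,"y":-0.008,"z":0,"spin":0}])

```text
time_s: 8.2
tcp_pos: [0.5268, -0.0568, 0.0416]
eef_rot: [-180.0, 0.0, 4.2]
contact_force: [-0.2, -0.1, -1.8]
gripper_width: 0.0239
gripper_force: 50.0
```

```bash
python3 m.py
```

```text
8.2 [ 0.5268 -0.0568  0.0416] [-0.17 -0.13 -1.8 ] [-0.011  0.011  0.013] [-180.     0.     4.2]
```

Request:
drive_tool(rows=[{"fingers":-1,"x":0,"y":-0.003,"z":0,"spin":0},{"fingers":-1,"x":0,"y":-0.006,"z":0,"spin":0},{"fingers":-1,"x":0,"y":-0.008,"z":0,"spin":0}])

```text
time_s: 8.57
tcp_pos: [0.5263, -0.0489, 0.0416]
eef_rot: [-180.0, -0.0, 4.2]
contact_force: [0.2, -0.1, -1.1]
gripper_width: 0.0238
gripper_force: 50.0
```

```bash
python3 m.py
```

```text
8.575 [ 0.5263 -0.0489  0.0416] [ 0.25 -0.09 -1.15] [-0.017  0.057 -0.015] [-180.    -0.     4.2]
```

Request:
drive_tool(rows=[{"fingers":-1,"x":0,"y":-0.003,"z":0,"spin":0},{"fingers":-1,"x":0,"y":-0.006,"z":0,"spin":0},{"fingers":-1,"x":0,"y":-0.008,"z":0,"spin":0}])

```text
time_s: 8.95
tcp_pos: [0.5257, -0.0409, 0.0416]
eef_rot: [-180.0, -0.0, 4.2]
contact_force: [-1.3, -0.3, -2.9]
gripper_width: 0.0234
gripper_force: 50.0
```

```bash
python3 m.py
```

```text
8.95 [ 0.5257 -0.0409  0.0416] [-1.3  -0.31 -2.91] [-0.055  0.059 -0.008] [-180.    -0.     4.2]
```

Request:
drive_tool(rows=[{"fingers":-1,"x":0,"y":-0.003,"z":0,"spin":0},{"fingers":-1,"x":0,"y":-0.006,"z":0,"spin":0},{"fingers":-1,"x":0,"y":-0.008,"z":0,"spin":0}])

```text
time_s: 9.32
tcp_pos: [0.5251, -0.0329, 0.0416]
eef_rot: [-180.0, -0.0, 4.2]
contact_force: [-0.3, -0.0, -1.8]
gripper_width: 0.0236
gripper_force: 50.0
```

```bash
python3 m.py
```

```text
9.325 [ 0.5251 -0.0329  0.0416] [-0.34 -0.02 -1.79] [-0.04   0.009  0.036] [-180.    -0.     4.2]
```

Request:
drive_tool(rows=[{"fingers":-1,"x":0,"y":-0.003,"z":0,"spin":0},{"fingers":-1,"x":0,"y":-0.006,"z":0,"spin":0},{"fingers":-1,"x":0,"y":-0.008,"z":0,"spin":0}])

```text
time_s: 9.7
tcp_pos: [0.5245, -0.0249, 0.0416]
eef_rot: [-180.0, -0.0, 4.2]
contact_force: [0.0, -0.8, -1.1]
gripper_width: 0.0238
gripper_force: 50.0
```

```bash
python3 m.py
```

```text
9.7 [ 0.5245 -0.0249  0.0416] [ 0.03 -0.75 -1.08] [-0.027  0.007  0.033] [-180.    -0.     4.2]
```

Request:
drive_tool(rows=[{"fingers":-1,"x":0,"y":-0.003,"z":0,"spin":0},{"fingers":-1,"x":0,"y":-0.006,"z":0,"spin":0},{"fingers":-1,"x":0,"y":-0.008,"z":0,"spin":0}])

```text
time_s: 10.07
tcp_pos: [0.5239, -0.017, 0.0416]
eef_rot: [180.0, -0.0, 4.2]
contact_force: [-1.3, 0.5, -2.2]
gripper_width: 0.0236
gripper_force: 50.0
```

```bash
python3 m.py
```

```text
10.075 [ 0.5239 -0.017   0.0416] [-1.32  0.55 -2.21] [-0.087 -0.021  0.03 ] [180.   -0.    4.2]
```

Request:
drive_tool(rows=[{"fingers":-1,"x":0,"y":-0.003,"z":0,"spin":0},{"fingers":-1,"x":0,"y":-0.006,"z":0,"spin":0},{"fingers":-1,"x":0,"y":-0.008,"z":0,"spin":0}])

```text
time_s: 10.45
tcp_pos: [0.5234, -0.0089, 0.0416]
eef_rot: [-180.0, -0.0, 4.2]
contact_force: [-0.9, 0.0, -2.2]
gripper_width: 0.0235
gripper_force: 50.0
```

```bash
python3 m.py
```

```text
10.45 [ 0.5234 -0.0089  0.0416] [-0.93  0.03 -2.19] [-0.025  0.072  0.03 ] [-180.    -0.     4.2]
```

Request:
drive_tool(rows=[{"fingers":-1,"x":0,"y":-0.003,"z":0,"spin":0},{"fingers":-1,"x":0,"y":-0.006,"z":0,"spin":0},{"fingers":-1,"x":0,"y":-0.008,"z":0,"spin":0}])

```text
time_s: 10.82
tcp_pos: [0.5228, -0.001, 0.0416]
eef_rot: [-180.0, -0.0, 4.2]
contact_force: [0.6, 0.7, -1.9]
gripper_width: 0.0241
gripper_force: 50.0
```

```bash
python3 m.py
```

```text
10.825 [ 0.5228 -0.001   0.0416] [ 0.59  0.66 -1.88] [0.017 0.02  0.029] [-180.    -0.     4.2]
```

Request:
drive_tool(rows=[{"fingers":-1,"x":0,"y":-0.003,"z":0,"spin":0},{"fingers":-1,"x":0,"y":-0.006,"z":0,"spin":0},{"fingers":-1,"x":0,"y":-0.008,"z":0,"spin":0}])

```text
time_s: 11.2
tcp_pos: [0.5222, 0.007, 0.0416]
eef_rot: [-180.0, -0.0, 4.2]
contact_force: [-0.3, 0.3, -2.1]
gripper_width: 0.0238
gripper_force: 50.0
```

```bash
python3 m.py
```

```text
11.2 [0.5222 0.007  0.0416] [-0.32  0.25 -2.08] [-0.064  0.034 -0.037] [-180.    -0.     4.2]
```

Request:
drive_tool(rows=[{"fingers":-1,"x":0,"y":-0.003,"z":0,"spin":0},{"fingers":-1,"x":0,"y":-0.006,"z":0,"spin":0},{"fingers":-1,"x":0,"y":-0.008,"z":0,"spin":0}])

```text
time_s: 11.58
tcp_pos: [0.5216, 0.015, 0.0416]
eef_rot: [180.0, 0.0, 4.2]
contact_force: [0.1, -0.1, -2.6]
gripper_width: 0.0234
gripper_force: 50.0
```

```bash
python3 m.py
```

```text
11.575 [0.5216 0.015  0.0416] [ 0.06 -0.15 -2.58] [-0.021  0.003 -0.022] [180.    0.    4.2]
```

Request:
drive_tool(rows=[{"fingers":-1,"x":0,"y":-0.003,"z":0,"spin":0},{"fingers":-1,"x":0,"y":-0.006,"z":0,"spin":0},{"fingers":-1,"x":0,"y":-0.008,"z":0,"spin":0}])

```text
time_s: 11.95
tcp_pos: [0.521, 0.0229, 0.0416]
eef_rot: [180.0, -0.0, 4.2]
contact_force: [0.4, 0.3, -2.1]
gripper_width: 0.0238
gripper_force: 50.0
```

```bash
python3 m.py
```

```text
11.95 [0.521  0.0229 0.0416] [ 0.39  0.27 -2.11] [-0.029 -0.053  0.029] [180.   -0.    4.2]
```

Request:
drive_tool(rows=[{"fingers":-1,"x":0,"y":-0.003,"z":0,"spin":0},{"fingers":-1,"x":0,"y":-0.006,"z":0,"spin":0},{"fingers":-1,"x":0,"y":-0.008,"z":0,"spin":0}])

```text
time_s: 12.32
tcp_pos: [0.5204, 0.0309, 0.0416]
eef_rot: [-180.0, -0.0, 4.2]
contact_force: [0.5, -0.1, -2.6]
gripper_width: 0.0235
gripper_force: 50.0
```

```bash
python3 m.py
```

```text
12.325 [0.5204 0.0309 0.0416] [ 0.51 -0.15 -2.57] [ 0.02  -0.028  0.007] [-180.    -0.     4.2]
```

Request:
drive_tool(rows=[{"fingers":-1,"x":0,"y":-0.003,"z":0,"spin":0},{"fingers":-1,"x":0,"y":-0.006,"z":0,"spin":0},{"fingers":-1,"x":0,"y":-0.008,"z":0,"spin":0}])

```text
time_s: 12.7
tcp_pos: [0.5198, 0.0389, 0.0416]
eef_rot: [180.0, 0.0, 4.2]
contact_force: [-0.3, -1.8, -1.5]
gripper_width: 0.0238
gripper_force: 50.0
```

```bash
python3 m.py
```

```text
12.7 [0.5198 0.0389 0.0416] [-0.31 -1.84 -1.46] [-0.014  0.062  0.023] [180.    0.    4.2]
```

Request:
drive_tool(rows=[{"fingers":-1,"x":0,"y":-0.002,"z":0,"spin":0},{"fingers":-1,"x":0,"y":-0.003,"z":0,"spin":0}])

```text
time_s: 12.95
tcp_pos: [0.5196, 0.0418, 0.0415]
eef_rot: [180.0, 0.0, 4.2]
contact_force: [-0.4, -0.3, -2.2]
gripper_width: 0.0233
gripper_force: 50.0
```

```bash
python3 m.py
```

```text
12.95 [0.5196 0.0418 0.0415] [-0.45 -0.28 -2.16] [-0.113 -0.029  0.004] [180.    0.    4.2]
```

Request:
drive_tool(rows=[{"fingers":-1,"x":0,"y":-0.003,"z":0,"spin":0},{"fingers":-1,"x":0,"y":-0.005,"z":0,"spin":0}])

```text
time_s: 13.2
tcp_pos: [0.5192, 0.0469, 0.0416]
eef_rot: [-180.0, -0.0, 4.2]
contact_force: [-0.4, -0.8, -1.2]
gripper_width: 0.0238
gripper_force: 50.0
```

```bash
python3 m.py
```

```text
13.2 [0.5192 0.0469 0.0416] [-0.38 -0.83 -1.2 ] [-0.047  0.023  0.016] [-180.     -0.      4.19]
```

Request:
drive_tool(rows=[{"fingers":-1,"x":0,"y":-0.003,"z":0,"spin":0},{"fingers":-1,"x":0,"y":-0.005,"z":0,"spin":0},{"fingers":-1,"x":0,"y":-0.005,"z":0,"spin":0}])

```text
time_s: 13.58
tcp_pos: [0.5188, 0.0511, 0.0415]
eef_rot: [180.0, 0.0, 4.1]
contact_force: [1.7, -7.2, -0.9]
gripper_width: 0.0238
gripper_force: 50.2
```

```bash
python3 m.py; python3 - <<'E'
from h import *
s=cams.capture('side');t=cams.capture('top')
im=np.hstack([cv2.resize(s['pixels'][190:280,200:320],(400,300),interpolation=3),cv2.resize(t['pixels'][170:245,220:320],(400,300),interpolation=3)])
cv2.imwrite('pics/c4.png',cv2.cvtColor(im,cv2.COLOR_RGB2BGR))
E
```

```text
13.575 [0.5188 0.0511 0.0415] [ 1.67 -7.23 -0.95] [-2.324 -0.865 -0.9  ] [1.7997e+02 3.0000e-02 4.1100e+00]
```

View pics/c4.png

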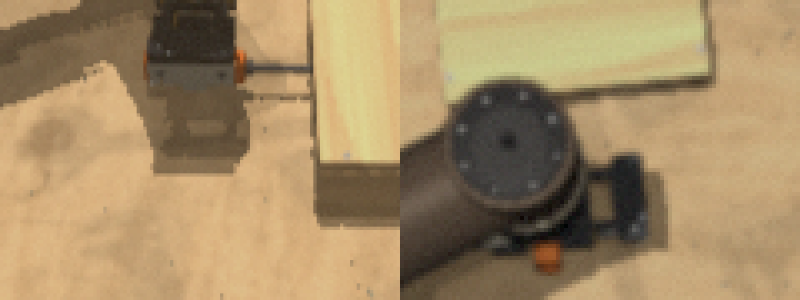

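There's a clear lateral contact of 7 N at rod y ≈ 46 mm in the riser frame. That fits the rod touching a ring at about y = 54, so the tip is through the hole. The picture shows the gripper clear of the riser. I'll ease off slightly and start the pull.

Request:
drive_tool(rows=[{"fingers":-1,"x":0,"y":0.002,"z":0,"spin":0},{"fingers":-1,"x":-0.004,"y":0.002,"z":0,"spin":0},{"fingers":-1,"x":-0.008,"y":0.002,"z":0,"spin":0},{"fingers":-1,"x":-0.012,"y":0.002,"z":0,"spin":0},{"fingers":-1,"x":-0.016,"y":0.002,"z":0,"spin":0}])

```text
time_s: 14.3
tcp_pos: [0.504, 0.0489, 0.042]
eef_rot: [-180.0, -0.1, 4.2]
contact_force: [5.5, -4.1, -4.4]
gripper_width: 0.0237
gripper_force: 50.1
```

```bash
python3 m.py
```

```text
14.3 [0.504  0.0489 0.042 ] [ 5.54 -4.06 -4.36] [-1.328 -1.903 -0.611] [-1.7997e+02 -1.3000e-01  4.2100e+00]
```

Caught: Fx is 5.5 N. Continuing the slow pull.

Request:
drive_tool(rows=[{"fingers":-1,"x":-0.004,"y":0.001,"z":0,"spin":0},{"fingers":-1,"x":-0.008,"y":0.001,"z":0,"spin":0},{"fingers":-1,"x":-0.012,"y":0.001,"z":0,"spin":0},{"fingers":-1,"x":-0.016,"y":0.001,"z":0,"spin":0},{"fingers":-1,"x":-0.02,"y":0.001,"z":0,"spin":0},{"fingers":-1,"x":-0.024,"y":0.001,"z":0,"spin":0},{"fingers":-1,"x":-0.028,"y":0.001,"z":0,"spin":0},{"fingers":-1,"x":-0.032,"y":0.001,"z":0,"spin":0},{"fingers":-1,"x":-0.036,"y":0.001,"z":0,"spin":0},{"fingers":-1,"x":-0.04,"y":0.001,"z":0,"spin":0}])

```text
time_s: 15.55
tcp_pos: [0.4643, 0.0452, 0.042]
eef_rot: [-180.0, -0.1, 4.2]
contact_force: [6.1, -2.2, -4.5]
gripper_width: 0.0234
gripper_force: 50.0
```

```bash
python3 m.py
```

```text
15.55 [0.4643 0.0452 0.042 ] [ 6.14 -2.24 -4.54] [-0.93  -1.877 -0.548] [-1.7995e+02 -1.5000e-01  4.2300e+00]
```

Request:
drive_tool(rows=[{"fingers":-1,"x":-0.003,"y":0,"z":0,"spin":0},{"fingers":-1,"x":-0.006,"y":0,"z":0,"spin":0},{"fingers":-1,"x":-0.009,"y":0,"z":0,"spin":0},{"fingers":-1,"x":-0.012,"y":0,"z":0,"spin":0},{"fingers":-1,"x":-0.015,"y":0,"z":0,"spin":0},{"fingers":-1,"x":-0.018,"y":0,"z":0,"spin":0},{"fingers":-1,"x":-0.021,"y":0,"z":0,"spin":0},{"fingers":-1,"x":-0.024,"y":0,"z":0,"spin":0}])

```text
time_s: 16.55
tcp_pos: [0.4402, 0.0434, 0.042]
eef_rot: [-180.0, -0.1, 4.2]
contact_force: [5.9, -2.9, -2.8]
gripper_width: 0.0238
gripper_force: 50.0
```

```bash
python3 m.py
```

```text
16.55 [0.4402 0.0434 0.042 ] [ 5.92 -2.94 -2.81] [-1.078 -1.834 -0.52 ] [-1.7995e+02 -1.3000e-01  4.2200e+00]
```

Request:
drive_tool(rows=[{"fingers":-1,"x":-0.001,"y":0,"z":0,"spin":0},{"fingers":-1,"x":-0.002,"y":0,"z":0,"spin":0},{"fingers":-1,"x":-0.003,"y":0,"z":0,"spin":0}])

```text
time_s: 16.92
tcp_pos: [0.4371, 0.0431, 0.042]
eef_rot: [-180.0, -0.1, 4.2]
contact_force: [5.8, -3.6, -3.8]
gripper_width: 0.0237
gripper_force: 50.0
```

Request:
drive_tool(rows=[{"fingers":-1,"x":-0.001,"y":0,"z":0,"spin":0},{"fingers":-1,"x":-0.002,"y":0,"z":0,"spin":0}])

```text
time_s: 17.18
tcp_pos: [0.4352, 0.043, 0.042]
eef_rot: [-180.0, -0.1, 4.2]
contact_force: [4.2, -2.2, -3.1]
gripper_width: 0.0239
gripper_force: 50.0
```

Request:
drive_tool(rows=[{"fingers":-1,"x":-0.001,"y":0,"z":0,"spin":0},{"fingers":-1,"x":-0.002,"y":0,"z":0,"spin":0}])

```text
time_s: 17.42
tcp_pos: [0.4331, 0.0428, 0.0419]
eef_rot: [-180.0, -0.1, 4.2]
contact_force: [5.7, -3.1, -2.1]
gripper_width: 0.0238
gripper_force: 50.0
```

```bash
python3 m.py
```

```text
17.425 [0.4331 0.0428 0.0419] [ 5.72 -3.09 -2.07] [-1.118 -1.707 -0.567] [-1.7996e+02 -1.1000e-01  4.2100e+00]
```

Request:
drive_tool(rows=[{"fingers":-1,"x":-0.001,"y":0,"z":0,"spin":0},{"fingers":-1,"x":-0.0015,"y":0,"z":0,"spin":0}])

```text
time_s: 17.68
tcp_pos: [0.4328, 0.0433, 0.0422]
eef_rot: [-179.9, -0.2, 4.2]
contact_force: [9.8, -3.2, -4.8]
gripper_width: 0.0236
gripper_force: 50.1
```

```bash
python3 m.py
```

```text
17.675 [0.4328 0.0433 0.0422] [ 9.79 -3.23 -4.75] [-1.221 -2.847 -0.672] [-179.92   -0.23    4.23]
```

The force rose to 10 N and motion stopped, so the drawer is at its hard stop, flush. Next I'll unhook: forward to the hole's middle, right, then back.

Request:
drive_tool(rows=[{"fingers":-1,"x":0.004,"y":0,"z":0,"spin":0},{"fingers":-1,"x":0.0085,"y":0.0,"z":0,"spin":0},{"fingers":-1,"x":0.0085,"y":0.002,"z":0,"spin":0}])

```text
time_s: 18.05
tcp_pos: [0.4398, 0.0411, 0.0416]
eef_rot: [-180.0, -0.0, 4.2]
contact_force: [-0.2, -0.2, -1.7]
gripper_width: 0.0238
gripper_force: 50.0
```

```bash
python3 m.py
```

```text
18.05 [0.4398 0.0411 0.0416] [-0.2  -0.17 -1.7 ] [-0.053  0.015 -0.02 ] [-1.7999e+02 -2.0000e-02  4.2400e+00]
```

Free. Now right.

Request:
drive_tool(rows=[{"fingers":-1,"x":0,"y":0.005,"z":0,"spin":0},{"fingers":-1,"x":0,"y":0.01,"z":0,"spin":0},{"fingers":-1,"x":0,"y":0.015,"z":0,"spin":0},{"fingers":-1,"x":0,"y":0.02,"z":0,"spin":0},{"fingers":-1,"x":0,"y":0.026,"z":0,"spin":0},{"fingers":-1,"x":0,"y":0.032,"z":0,"spin":0}])

```text
time_s: 18.8
tcp_pos: [0.4418, 0.0085, 0.0416]
eef_rot: [-180.0, -0.0, 4.2]
contact_force: [-0.5, 0.7, -2.1]
gripper_width: 0.0235
gripper_force: 50.0
```

```bash
python3 m.py;python3 - <<'E'
from h import *
s=cams.capture('side');t=cams.capture('top')
im=np.hstack([cv2.resize(s['pixels'][180:285,190:330],(400,300),interpolation=3),cv2.resize(t['pixels'][170:245,220:320],(400,300),interpolation=3)])
cv2.imwrite('pics/c5.png',cv2.cvtColor(im,cv2.COLOR_RGB2BGR))
E
```

```text
18.8 [0.4418 0.0085 0.0416] [-0.5   0.66 -2.11] [-0.021  0.007  0.025] [-180.     -0.      4.19]
```

View pics/c5.png

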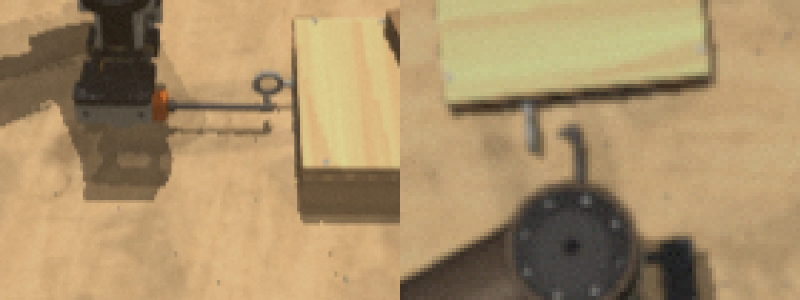

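The pictures show the eye standing out in front of the flush drawer and the hook free to its right. Now I'll carry the hook right to the open bench and lower it.

Request:
drive_tool(rows=[{"fingers":-1,"x":-0.01,"y":0.03,"z":0,"spin":0},{"fingers":-1,"x":-0.015,"y":0.07,"z":0,"spin":0},{"fingers":-1,"x":-0.015,"y":0.12,"z":0,"spin":0},{"fingers":-1,"x":-0.015,"y":0.17,"z":0,"spin":0},{"fingers":-1,"x":-0.01,"y":0.22,"z":0,"spin":0},{"fingers":-1,"x":-0.003,"y":0.256,"z":0,"spin":0},{"fingers":-1,"x":-0.003,"y":0.256,"z":0,"spin":0},{"fingers":-1,"x":-0.003,"y":0.256,"z":0.01,"spin":0},{"fingers":-1,"x":-0.003,"y":0.256,"z":0.016,"spin":0},{"fingers":-1,"x":-0.003,"y":0.256,"z":0.0185,"spin":0}])

```text
time_s: 20.15
tcp_pos: [0.4571, -0.2458, 0.0225]
eef_rot: [-180.0, 0.1, 4.3]
contact_force: [-7.2, 6.5, 26.6]
gripper_width: 0.024
gripper_force: 50.0
```

Request:
drive_tool(rows=[{"fingers":-1,"x":0,"y":0,"z":0.0005,"spin":0},{"fingers":-0.2,"x":0,"y":0,"z":0.0005,"spin":0},{"fingers":-0.1,"x":0,"y":0,"z":0.0005,"spin":0},{"fingers":0.3,"x":0,"y":0,"z":0.0005,"spin":0},{"fingers":0.5,"x":0,"y":0,"z":0.0005,"spin":0},{"fingers":0.5,"x":0,"y":0,"z":0.0005,"spin":0}])

```text
time_s: 20.9
tcp_pos: [0.4575, -0.2467, 0.0226]
eef_rot: [180.0, -0.0, 4.2]
contact_force: [-0.2, 0.9, -0.6]
gripper_width: 0.063
gripper_force: 0.0
```

Released. Now retract upward and check.

Request:
drive_tool(rows=[{"fingers":0.6,"x":0,"y":0,"z":-0.02,"spin":0},{"fingers":0.6,"x":0,"y":0,"z":-0.06,"spin":0},{"fingers":0.6,"x":0,"y":0,"z":-0.12,"spin":0},{"fingers":0.6,"x":0,"y":0,"z":-0.15,"spin":0},{"fingers":0.6,"x":0,"y":0,"z":-0.15,"spin":0}])

```text
time_s: 21.52
tcp_pos: [0.459, -0.247, 0.1754]
eef_rot: [179.9, -0.3, 4.2]
contact_force: [0.2, 0.5, -0.9]
gripper_width: 0.0699
gripper_force: 0.0
```

```bash
python3 m.py;python3 - <<'E'
from h import *
s=cams.capture('side')
cv2.imwrite('pics/c6.png',cv2.cvtColor(cv2.resize(s['pixels'][120:345,140:440],(800,600),interpolation=3),cv2.COLOR_RGB2BGR))
E
```

```text
21.525 [ 0.459  -0.247   0.1754] [ 0.19  0.5  -0.94] [-0.03   0.012 -0.008] [179.92  -0.32   4.2 ]
```

View pics/c6.png

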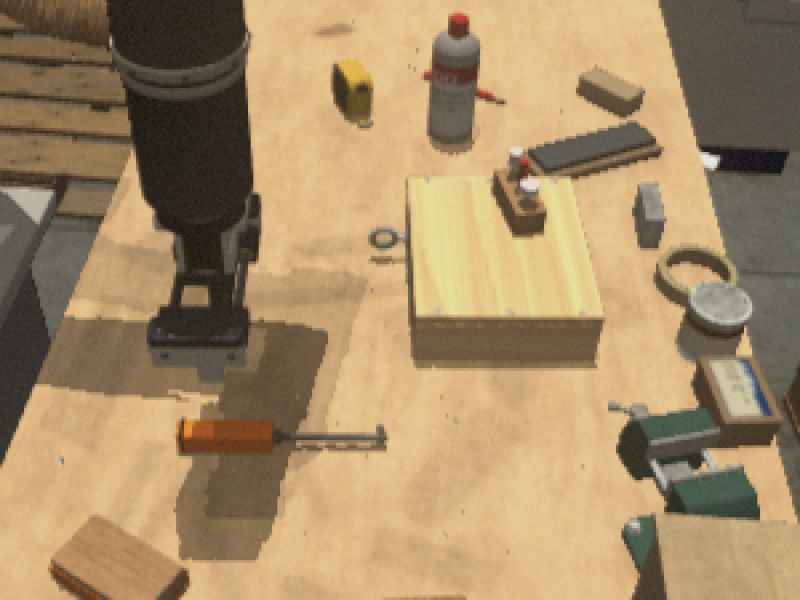

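The hook lies flat at crop (180–385, 437), well clear of the riser. The eye stands out in front of the flush drawer at (385,238), and the bystanders are where they were.

```bash
python3 -c "
from plant import r
print(r.close_job())"
```

```text
the job is handed in; nothing more can be done
None
```

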